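Log out the exhibit case, then hold its lid at the balance point

TASK

Log the exhibit case out: pick the code reader up from its rest, hold it steady for a good second with its window aimed from about ten centimetres at the middle of the bar-code label on the shut lid, and lay it back in its rest the way it lay. Then take the lid by its bow handle, swing it up gently to where it stands upright and balances over its hinge, and finish while still holding it there at rest, so that it falls neither shut nor open while I pick out a specimen. The light case must not be dragged or tipped, the lid must never be let drop, and everything else on the desk stays where it is.

Things in the scene. Friction and masses are not known exactly. Their poses are not given: they have to be found in the camera images.
- case: The exhibit case, loose on the desk: a light box 130 x 180 x 64 mm high when shut (x, y, z; about 1.2 kg with the lid), bare aluminium with black corner guards. Origin: centre of its underside. Its x axis points from the front (handle side) to the hinge side, y along the hinge, z up.
- case_lid (a joint): Angle of the case's lid: 0 shut, growing as it opens, 1.57 upright, stop at 2.05. Freely turning hinge without spring: the lid (0.3 kg) falls shut below its balance point and falls back open beyond it. It balances when upright (1.57 +- 0.03).
- lid_hinge (a point): Middle of the lid's hinge pin, on the far edge of the case, 58.5 mm above the desk and 70 mm along the case's +x from its origin. Does not move with the lid.
- lid_handle (a point): Middle of the handle's round bar (10 mm thick, straight over 70 mm, parallel to the hinge). Moves with the lid: shut, 115 mm from the pin towards the front and 45.5 mm above it; upright, 115 mm above the pin and 45.5 mm beyond it. 40 mm off the lid's face, 20 mm in from its free edge. It turns between the fingers: the tool can keep pointing down.
- label (a point): Middle of the bar-code label, 30 x 56 mm white paper on the lid's top face, near the hinge (40 mm from the pin); its axes are the lid's, so while the lid is shut z is the label's outward normal (up) and x, y run like the case's.
- reader: Cordless code reader, black: a straight barrel 100 x 30 x 26 mm (x, y, z; x from -55 to +45 mm) with a head at its front end that is bent down 45 degrees. 0.16 kg. Origin: on the underside of the barrel, below its middle; x points along the barrel to the head, z up. Grip it across y, at x about -5 to -11 mm, between the rest's saddles.
- reader_window: The reader's window, on the end face of the head (38 x 30 mm). Origin: centre of the window, at (70.5, 0, -12.5) mm in the reader's frame; its x axis is the aiming direction, straight out of the window: (0.707, 0, -0.707) in the reader's frame, so 45 degrees down while the reader is level.
- reader_rest: The reader's rest, screwed to the desk: grey plate 130 x 70 x 6 mm with two saddles 12 mm thick, at x = -48 and +26 mm, floor 34 mm above the desk, flared side walls up to 53 mm, 33 mm apart at the floor. Origin: on the desk, under the middle of the seat. The reader, when seated, has its origin 34 mm above the rest's and the same x and y axes (head towards +x).
- vial_tall_1: A small specimen vial with a coloured cap standing on the desk, 23 mm thick, 53 mm high; a bystander. Origin: under its middle.
- vial_tall_2: A second vial of the same shape; a bystander. Origin: under its middle.
- dish: A petri dish, 62 mm across, 14 mm high; a bystander. Origin: under its middle.

How it is judged:
By the outcome, as a careful person would: the job done as asked, in the order asked, and still so for the second after the job is handed in, while the arm keeps its last pose, push and grip.
It also fails if it takes over 67 s, if anything falls off the work surface, if the arm or the gripper's body presses on something with over 40 N, if the wrist force passes 120 N, or if a joint passes its speed limit or range.

ROBOT

A 6-joint arm with a two-finger parallel gripper is mounted at the origin on a cart in front of the work surface, level with it; the furniture and walls round the work are solid. World frame = base frame: x ahead of the robot, y to its left, z up, the work surface at z = 0. Lengths are in mm, angles in degrees, forces in N, time in s.
With the tool pointing down it reaches from about 300 to 850 mm from the base axis. Payload 4.2 kg.
Tool frame: the origin (TCP) lies midway between the tips of the shut fingers; the grasp point (between the pads) lies pinch_z behind it (pinch_z is the distance from the TCP to the grasp point, in mm); z points along the fingers, y is the line along which they close (so a half turn about z gives the same grasp; the last joint's range is limited). The gripper opens to 91 mm and grips with 3 to 60 N. Pads are 32 mm wide; open, the fingers measure 118 mm over their backs; the gripper's body (76 mm by 178 mm) begins 60 mm behind the grasp point.
Start: joints at [-76.547, 18.312, 89.639, -0, 72.044, -1.146], TCP at [144.932, -556.451, 213.976] pointing down, gripper open.
Joint ranges: [-177.97, 177.97], [-48.28, 115.42], [12.27, 149.76], [-77.06, 257.06], [2.81, 150.46], [-146.56, 146.56]. Speed limits (degrees/s): [147.25, 147.25, 180, 180, 180, 180].

INTERFACE

Orientations are given as [roll, pitch, yaw] about the fixed x, y, z axes, in that order (R = Rz(yaw) Ry(pitch) Rx(roll)).
In Python, from workcell import state, grab_frame, job_done, masks_of, landmark_of, pinch_z gives the robot as it stands. The module is installed in compiled form; this text tells all that it offers.
- The arm moves only by the tool move_arm, never from a script. Its argument "plan" is a list of rows, each an object of numbers: "x", "y", "z": the shift along the tool's x, y, z in mm; "rx", "ry", "rz": the turn, a rotation vector about the tool's x, y, z in rad. A call has 1 to 10 rows; each row shifts and turns the commanded pose from where the row before left it, along the tool's axes as they then stand; what a row does not reach is not made up. A row lasts 1/10 s, in which the tool goes at most 50 mm and 8.59 degrees, less where a joint would pass 70% of its speed; a pose out of reach is approached as far as the arm can. A call is refused whole if a number of a shift passes 50 or a number of a turn 0.15, either way. A call with a gripper value outside its range is refused whole. "grip" is the opening, from 0 (shut) to 1 (fully open), set as the call begins (left out, the last holds). The fingers move at their own pace and stop on an object; "squeeze" is the grip in N (left out, the last holds). Time passes only in rows, so rows that do not move let the fingers close. It gives the time, the measured TCP pose, the force, the opening and the grip force at its end, in the units of the state.
- state(): the state, without advancing time (a new reading comes with each control period).
- grab_frame(name): name is "scene" or "top" or "wrist"; returns a dict with "img" (480x640x3 uint8, red, green, blue), "z_map" (480x640 float32, mm along the optical axis (not along the pixel's ray), 0 where there is no reading), "fx", "fy", "cx", "cy" (pixels), "dist" ([k1, k2, p1, p2, k3] as OpenCV has them; the pictures are not rectified), "rvec" (rotation vector, rad) and "tvec" (3), from world to camera coordinates, as OpenCV has them. Camera axes: x right, y down, z forward; pixel columns grow to the right and rows downward; lengths in mm; the calibration is good to about 2 mm. A picture is of the moment at which its call begins.
- job_done(): hands the job in; it is judged then, once.
Trained networks look in the newest picture that a camera, given by its name, has taken for a name from the list of things; names that differ only in an ending like _2 or _b are one class to them, and where a whole thing is asked for, a point or a joint stands for the part that bears it (a point fixed in the world has none). Each returns a list of dicts, best first, with "p" (0 to 1); they miss things now and then, are a little off and sometimes report something else, mostly with a low value. They report only what shows in the picture. A call takes as long as a camera call.
- masks_of(camera, label): "pixels" (480x640 bool, what is visible of it) and "box" ([centre column, centre row, width, height] in pixels, round what is visible of it).
- landmark_of(camera, label): "point" ([column, row] in pixels: a listed point, or the origin of a listed thing).
The state is a dict: "time_s": time; "qpos": joint angles; "qvel": joint speeds; "effort": joint torques, N m; "ee_pos": TCP position; "ee_rot": TCP orientation; "force": force on the tool from outside, world axes, zero at the start; "torque": the same for the moment, N m; "gripper_width": finger opening in mm; "gripper_force": force on a finger pad.
Only numpy, scipy, OpenCV 4.12 (cv2) and the standard library are available. Lean on these libraries where they do the work, as an engineer would, in place of code of your own. Each camera call takes 0.05 s, during which the arm holds its last target. There are 200 camera calls.

## Working session

There is one attempt and no reset: what is moved stays moved. The work goes in short steps, Python scripts to look and compute and a tool call to move; the robot and the scene stay as the last step left them, time stands still between calls to the robot, and variables do not carry over. Pictures are saved under pics/ and viewed, at most 10 in all, crops included, and the job is handed in when it is done.

Besides the shell and the picture viewer there is one more tool, called after "Request:" as name(argument=value, ...) on one line, values as JSON. move_arm: Moves the arm, as the interface text tells. Its arguments: {"type":"object","properties":{"plan":{"type":"array","items":{"type":"object","properties":{"x":{"type":"number"},"y":{"type":"number"},"z":{"type":"number"},"rx":{"type":"number"},"ry":{"type":"number"},"rz":{"type":"number"}}}},"grip":{"type":"number"},"squeeze":{"type":"number"}},"required":["plan"]}

```bash
mkdir -p pics; cat > h.py <<'E'
import numpy as np, cv2
from workcell import *
def cam(n):
    f=grab_frame(n); f['K']=np.array([[f['fx'],0,f['cx']],[0,f['fy'],f['cy']],[0,0,1.]]); f['d']=np.array(f['dist'],float)
    f['R']=cv2.Rodrigues(np.array(f['rvec'],float))[0]; f['t']=np.array(f['tvec'],float).ravel(); return f
def ray(f,uv):
    p=cv2.undistortPoints(np.array(uv,float).reshape(-1,1,2),f['K'],f['d']).reshape(-1,2)
    return np.c_[p,np.ones(len(p))]
def world(f,uv,z=None):  # z: depth array, or None -> from z_map
    uv=np.array(uv,float).reshape(-1,2); r=ray(f,uv)
    if z is None: z=f['z_map'][uv[:,1].round().astype(int),uv[:,0].round().astype(int)]
    return (r*np.reshape(z,(-1,1))-f['t'])@f['R']
def onplane(f,uv,h):
    r=ray(f,uv)@f['R']; c=-f['R'].T@f['t']
    return c+r*((h-c[2])/r[:,2])[:,None]
def cloud(f,m):
    v,u=np.nonzero(m&(f['z_map']>0)); return world(f,np.c_[u,v])
def save(f,n): cv2.imwrite('pics/'+n,f['img'][:,:,::-1])
E
cat > a.py <<'E'
from h import *
print(state(),pinch_z if not callable(pinch_z) else pinch_z())
for c in ['top','scene']:
    f=cam(c); save(f,c+'1.png'); print(c,-f['R'].T@f['t'])
    for n in ['case','case_lid','reader','reader_rest','vial_tall_1','dish']:
        for m in masks_of(c,n)[:3]:
            P=cloud(f,m['pixels']); print(n,round(m['p'],2),np.round(m['box']),np.percentile(P,[2,50,98],axis=0).round().tolist() if len(P) else '')
    for n,h in [('case',0),('reader',34),('reader_rest',0),('label',64),('lid_handle',104),('reader_window',22),('lid_hinge',58.5),('vial_tall_1',0),('dish',0)]:
        for m in landmark_of(c,n)[:3]:
            print('L',n,round(m['p'],2),np.round(m['point']),onplane(f,m['point'],h).round(1))
E
python3 a.py
```

```text
{'time_s': 0.0, 'qpos': array([-7.65477093e+01,  1.83505702e+01,  8.97045241e+01,  2.76877074e-04,
        7.20426179e+01, -1.14797089e+00]), 'qvel': array([ 0.08394337, -0.05646705,  0.0880376 , -0.02382078, -0.0096512 ,
        0.04159072]), 'effort': array([ 8.94333189e-04, -4.12457550e+01, -2.31969345e+01,  7.27400417e-02,
        4.59403172e-02, -1.69880482e-04]), 'ee_pos': array([ 144.81195859, -555.96541253,  213.14375468]), 'ee_rot': array([-1.79902313e+02, -2.22080550e-03,  1.46001741e+01]), 'force': array([-0.43046122,  0.26947662, -0.2804852 ]), 'torque': array([0.01912437, 0.0190025 , 0.01058683]), 'gripper_force': 0.0, 'gripper_width': 91.32052074063225} 18.8
top [ 442.65088179  -31.43567518 1122.96968595]
case 0.83 [256. 238. 115.  99.] [[489.0, 0.0, 2.0], [559.0, 88.0, 65.0], [634.0, 179.0, 108.0]]
case_lid 0.86 [256. 240. 114.  92.] [[492.0, 2.0, 60.0], [559.0, 89.0, 65.0], [629.0, 178.0, 108.0]]
reader 0.82 [406. 276.  42.  78.] [[425.0, -200.0, 7.0], [489.0, -171.0, 58.0], [549.0, -141.0, 64.0]]
reader_rest 0.85 [409. 288.  58.  82.] [[403.0, -222.0, 2.0], [455.0, -
[... 1810 characters left out ...]
.63 [266. 329.  40.  32.] [[394.0, -68.0, -2.0], [426.0, -34.0, 2.0], [452.0, -10.0, 14.0]]
L case 0.68 [268. 264.] [[552.   87.1   0. ]]
L reader 0.7 [362. 338.] [[ 469.2 -177.4   34. ]]
L reader 0.65 [377. 317.] [[ 520.3 -166.9   34. ]]
L reader_rest 0.69 [364. 353.] [[ 477.4 -176.9    0. ]]
L label 0.97 [277. 224.] [[586.  93.  64.]]
L label 0.16 [403. 276.] [[ 594.4 -161.8   64. ]]
L lid_handle 0.61 [247. 224.] [[505.  80. 104.]]
L lid_hinge 0.72 [291. 217.] [[628.4  99.4  58.5]]
L lid_hinge 0.59 [380. 317.] [[ 497.6 -186.8   58.5]]
L vial_tall_1 0.94 [432. 295.] [[ 657.8 -182.4    0. ]]
L vial_tall_1 0.67 [404. 276.] [[ 674.7 -118.     0. ]]
L dish 0.86 [267. 331.] [[423.4 -38.3   0. ]]
```

```bash
cat > b.py <<'E'
from h import *
f=cam('top')
def rect(P,lo,hi):
    P=P[(P[:,2]>lo)&(P[:,2]<hi)]; r=cv2.minAreaRect(P[:,:2].astype(np.float32)); q=P[:,:2]-P[:,:2].mean(0)
    w,v=np.linalg.eigh(q.T@q); a=np.degrees(np.arctan2(v[1,1],v[0,1])); print(np.round(r[0],1),np.round(r[1],1),round(r[2],1),'mean',P.mean(0).round(1),'axis',round(a,1),len(P),'z',np.median(P[:,2]).round(1))
g=lambda n:max(masks_of('top',n),key=lambda m:m['p'])['pixels']
C=cloud(f,g('case_lid')); R=cloud(f,g('reader')); Q=cloud(f,g('reader_rest'))
print('lid');rect(C,55,75);print('handle');rect(C,90,120);print('reader barrel');rect(R,52,75);print('plate');rect(Q,-3,14)
E
python3 b.py; python3 -c "
import cv2
a=cv2.imread('pics/top1.png');cv2.imwrite('pics/c1.png',cv2.resize(a[150:350,170:450],None,fx=2.8,fy=2.8))"
```

```text
lid
[562.9  90.2] [142.  184.3] 8.5 mean [561.6  89.5  64.6] axis 98.6 7653 z 64.6
handle
[515.   83.3] [10.3 99.1] 8.7 mean [514.8  81.6 107.4] axis 98.8 351 z 107.9
reader barrel
[ 480.8 -176.2] [119.8  37. ] 19.7 mean [ 478.4 -174.3   58.8] axis -162.6 1137 z 59.1
plate
[ 467.  -179.1] [132.4  73.8] 18.2 mean [ 457.  -175.7    5.6] axis -155.2 1424 z 5.8
```

View pics/c1.png

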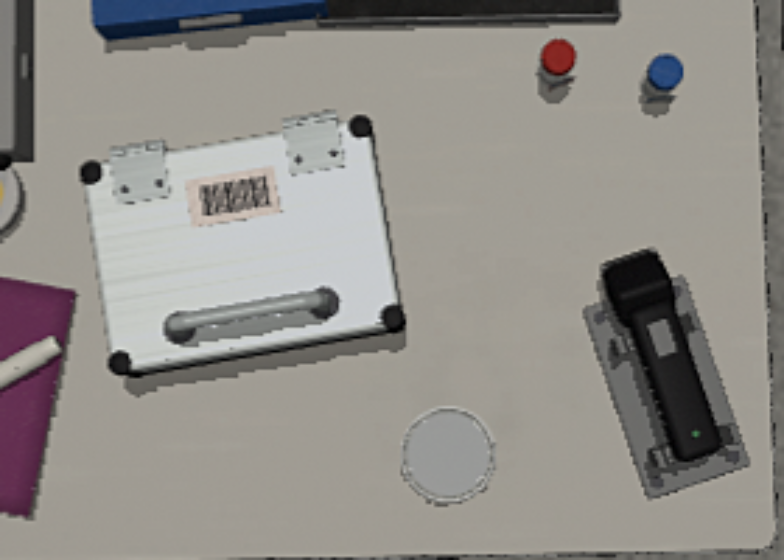

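View pics/scene1.png

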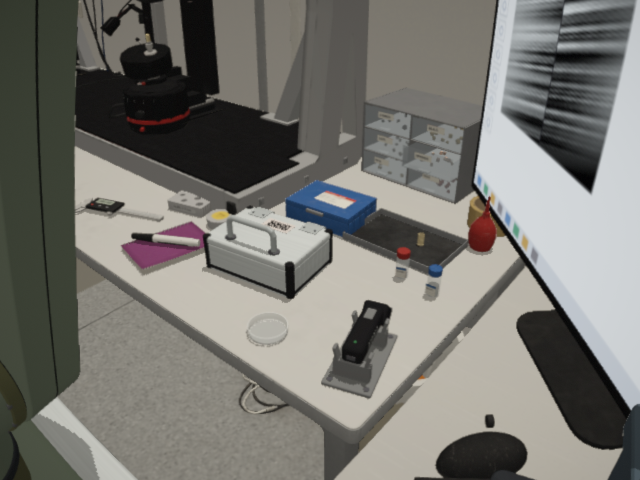

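The top view shows the case, hinge away from the robot, with its label at crop (235,195) and handle at (252,313). The reader lies at (665,355) with its head up and to the left. The dish is at (448,455) and the vials at (558,60) and (665,75). The scene view agrees.

Request:
move_arm(plan=[{"x": 11,"y": -8,"z": -2},{"x": 22,"y": -16,"z": -4,"rz": -0.01},{"x": 23,"y": -16,"z": -4,"rz": -0.01},{"x": 23,"y": -16,"z": -4,"rz": -0.01},{"x": 23,"y": -16,"z": -4,"rz": -0.01},{"x": 23,"y": -16,"z": -4,"rz": -0.01},{"x": 23,"y": -16,"z": -4,"rz": -0.01},{"x": 23,"y": -16,"z": -4},{"x": 23,"y": -16,"z": -4},{"x": 23,"y": -16,"z": -4}], grip=1)

```text
schema error: expected keys x, y, z, rx, ry, rz
```

Request:
move_arm(plan=[{"x": 23,"y": -16},{"x": 23,"y": -16},{"x": 23,"y": -16},{"x": 23,"y": -16},{"x": 23,"y": -16},{"x": 22,"y": -16},{"x": 22,"y": -16},{"x": 11,"y": -8},{},{}])

```text
schema error: expected keys x, y, z, rx, ry, rz
```

```bash
cat > c.py <<'E'
from h import *
s=state(); print(s['ee_pos'],s['ee_rot'],s['time_s'],s['qpos'].round(1))
f=cam('wrist'); save(f,'w1.png'); print(-f['R'].T@f['t'])
for n,h in [('reader',34),('reader_rest',0),('reader_window',21.5)]:
    for m in landmark_of('wrist',n)[:2]: print('L',n,round(m['p'],2),np.round(m['point']),onplane(f,m['point'],h).round(1))
for n,lo,hi in [('reader',55,70),('reader_rest',2,12)]:
    m=masks_of('wrist',n)[0]; P=cloud(f,m['pixels']); P=P[(P[:,2]>lo)&(P[:,2]<hi)]
    print(n,m['p'],m['box'],cv2.minAreaRect(P[:,:2].astype(np.float32)),np.median(P[:,2]))
E
python3 c.py
```

```text
[ 144.92867905 -556.43470198  213.95558498] [1.79998214e+02 1.29644789e-03 1.45997085e+01] 1.8 [-76.5  18.3  89.6  -0.   72.   -1.1]
[ 224.21929006 -536.64488653  384.55911672]Traceback (most recent call last):
  File "c.py", line 7, in <module>
    m=masks_of('wrist',n)[0]; P=cloud(f,m['pixels']); P=P[(P[:,2]>lo)&(P[:,2]<hi)]
      ~~~~~~~~~~~~~~~~~~~^^^
IndexError: list index out of range
```

View pics/w1.png

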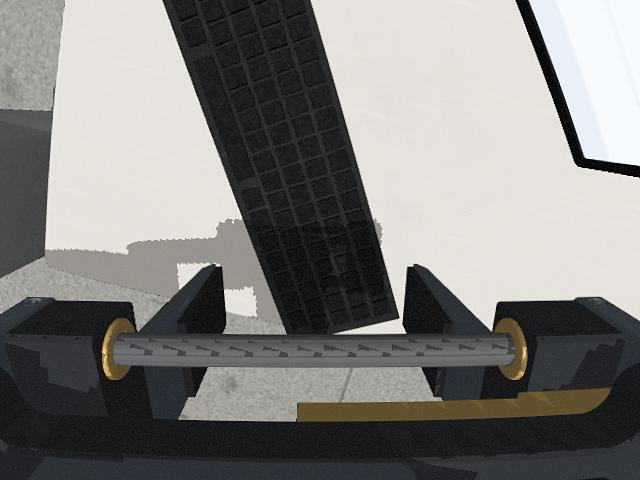

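The wrist picture still shows the start place: a keyboard at (290,170) and the open fingers at (200,300) and (430,300). The move was refused because every row needs all six keys.

Request:
move_arm(plan=[{"x": 11,"y": -8,"z": -2,"rx": 0,"ry": 0,"rz": 0},{"x": 22,"y": -16,"z": -4,"rx": 0,"ry": 0,"rz": -0.01},{"x": 23,"y": -16,"z": -4,"rx": 0,"ry": 0,"rz": -0.01},{"x": 23,"y": -16,"z": -4,"rx": 0,"ry": 0,"rz": -0.01},{"x": 23,"y": -16,"z": -4,"rx": 0,"ry": 0,"rz": -0.01},{"x": 23,"y": -16,"z": -4,"rx": 0,"ry": 0,"rz": -0.01},{"x": 23,"y": -16,"z": -4,"rx": 0,"ry": 0,"rz": -0.01},{"x": 23,"y": -16,"z": -4,"rx": 0,"ry": 0,"rz": 0},{"x": 23,"y": -16,"z": -4,"rx": 0,"ry": 0,"rz": 0},{"x": 23,"y": -16,"z": -4,"rx": 0,"ry": 0,"rz": 0}], grip=1)

```text
time_s: 3.05
ee_pos: [310.2, -346.9, 252.4]
ee_rot: [180.0, -0.0, 18.1]
force: [0.3, -0.4, 0.5]
gripper_width: 91.2
gripper_force: 0.0
```

Request:
move_arm(plan=[{"x": 23,"y": -16,"z": 0,"rx": 0,"ry": 0,"rz": 0},{"x": 23,"y": -16,"z": 0,"rx": 0,"ry": 0,"rz": 0},{"x": 23,"y": -16,"z": 0,"rx": 0,"ry": 0,"rz": 0},{"x": 23,"y": -16,"z": 0,"rx": 0,"ry": 0,"rz": 0},{"x": 23,"y": -16,"z": 0,"rx": 0,"ry": 0,"rz": 0},{"x": 23,"y": -14,"z": 0,"rx": 0,"ry": 0,"rz": 0},{"x": 10,"y": -6,"z": 0,"rx": 0,"ry": 0,"rz": 0},{"x": 0,"y": 0,"z": 0,"rx": 0,"ry": 0,"rz": 0},{"x": 0,"y": 0,"z": 0,"rx": 0,"ry": 0,"rz": 0}])

```text
time_s: 3.95
ee_pos: [418.7, -208.1, 252.0]
ee_rot: [180.0, 0.0, 18.1]
force: [-0.1, -0.8, -0.2]
gripper_width: 91.2
gripper_force: 0.0
```

```bash
python3 c.py
```

```text
[ 418.71962797 -208.10089437  251.95153441] [1.79978949e+02 4.26782522e-02 1.80616768e+01] 3.95 [-27.8   7.2  98.9  -0.   73.9  44.1]
[ 496.71324989 -183.46079952  422.47949327]
L reader 0.71 [305. 142.] [[ 479.9 -179.3   34. ]]
L reader_window 0.72 [303.  71.] [[ 545.5 -155.2   21.5]]
reader 0.97 [306.1, 130.3, 40.6, 138.6] ((478.46368408203125, -177.93934631347656), (113.28533172607422, 34.544742584228516), 18.1973934173584) 59.32328157823718
reader_rest 0.87 [305.2, 149.6, 65.1, 123.3] ((467.9813232421875, -180.6715087890625), (128.8806610107422, 70.58578491210938), 17.82448959350586) 5.786539270064455
```

View pics/w1.png

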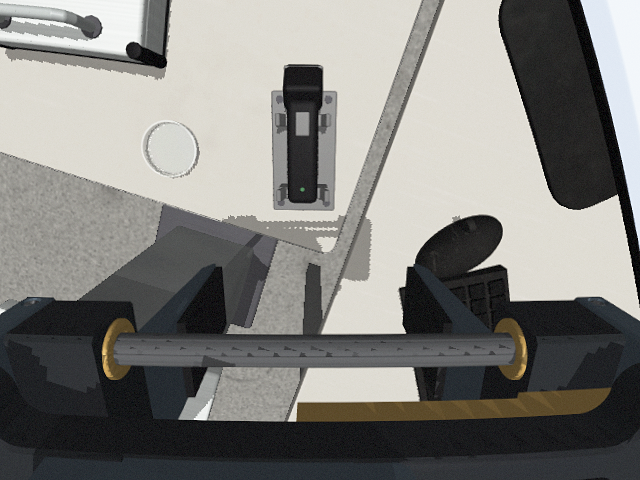

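Close view: the reader at column 303, rows 65–203, lies vertical in the picture, so the tool yaw of 18° matches. Barrel and rest agree on an origin of about (477, -178).

Request:
move_arm(plan=[{"x": 8,"y": -1.5,"z": 12,"rx": 0,"ry": 0,"rz": 0},{"x": 8,"y": -1.5,"z": 19,"rx": 0,"ry": 0,"rz": 0},{"x": 8,"y": -1.5,"z": 19,"rx": 0,"ry": 0,"rz": 0},{"x": 8,"y": -1.5,"z": 19,"rx": 0,"ry": 0,"rz": 0},{"x": 8,"y": -1.5,"z": 19,"rx": 0,"ry": 0,"rz": 0},{"x": 8,"y": -1.5,"z": 19,"rx": 0,"ry": 0,"rz": 0},{"x": 8,"y": -1.5,"z": 19,"rx": 0,"ry": 0,"rz": 0},{"x": 0,"y": 0,"z": 20,"rx": 0,"ry": 0,"rz": 0},{"x": 0,"y": 0,"z": 20,"rx": 0,"ry": 0,"rz": 0},{"x": 0,"y": 0,"z": 20,"rx": 0,"ry": 0,"rz": 0}])

```text
time_s: 5.25
ee_pos: [469.2, -180.2, 64.3]
ee_rot: [-180.0, 0.0, 18.0]
force: [-0.1, -0.3, -0.1]
gripper_width: 91.0
gripper_force: 0.0
```

Request:
move_arm(plan=[{"x": 0,"y": 0,"z": 14,"rx": 0,"ry": 0,"rz": 0},{"x": 0,"y": 0,"z": 12,"rx": 0,"ry": 0,"rz": 0},{"x": 0,"y": 0,"z": 8,"rx": 0,"ry": 0,"rz": 0},{"x": 0,"y": 0,"z": 4,"rx": 0,"ry": 0,"rz": 0},{"x": 0,"y": 0,"z": 0,"rx": 0,"ry": 0,"rz": 0},{"x": 0,"y": 0,"z": 0,"rx": 0,"ry": 0,"rz": 0}])

```text
time_s: 5.85
ee_pos: [469.7, -180.8, 28.4]
ee_rot: [180.0, -0.0, 18.0]
force: [-0.6, -0.1, -0.5]
gripper_width: 91.5
gripper_force: 0.0
```

```bash
cat > d.py <<'E'
from h import *
s=state(); print(s['ee_pos'],s['ee_rot'],s['time_s'],s['force'])
f=cam('wrist'); save(f,'w2.png')
m=masks_of('wrist','reader')
if m:
    P=cloud(f,m[0]['pixels']); P=P[(P[:,2]>55)&(P[:,2]<70)]; print(m[0]['p'],m[0]['box'],cv2.minAreaRect(P[:,:2].astype(np.float32)))
E
python3 d.py
```

```text
[ 469.66020347 -180.76954009   28.37682035] [ 1.79954807e+02 -4.96929994e-02  1.80345047e+01] 5.85 [-0.57909187 -0.08805227 -0.50987332]
0.9 [313.8, 263.9, 96.0, 294.3] ((478.81866455078125, -178.67489624023438), (113.54949188232422, 34.964630126953125), 19.079559326171875)
```

View pics/w2.png

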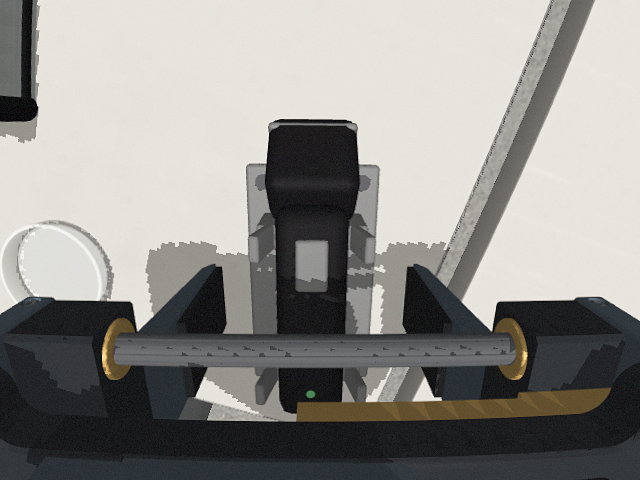

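The reader sits centred between the open fingers (column 313). I close on it now.

Request:
move_arm(plan=[{"x": 0,"y": 0,"z": 0,"rx": 0,"ry": 0,"rz": 0},{"x": 0,"y": 0,"z": 0,"rx": 0,"ry": 0,"rz": 0},{"x": 0,"y": 0,"z": 0,"rx": 0,"ry": 0,"rz": 0},{"x": 0,"y": 0,"z": 0,"rx": 0,"ry": 0,"rz": 0},{"x": 0,"y": 0,"z": 0,"rx": 0,"ry": 0,"rz": 0},{"x": 0,"y": 0,"z": 0,"rx": 0,"ry": 0,"rz": 0},{"x": 0,"y": 0,"z": 0,"rx": 0,"ry": 0,"rz": 0},{"x": 0,"y": 0,"z": 0,"rx": 0,"ry": 0,"rz": 0}], grip=0, squeeze=30)

```text
time_s: 6.75
ee_pos: [469.1, -180.5, 27.9]
ee_rot: [-180.0, 0.0, 18.0]
force: [-0.4, 1.0, 0.8]
gripper_width: 30.1
gripper_force: 0.4
```

Request:
move_arm(plan=[{"x": 0,"y": 0,"z": 0,"rx": 0,"ry": 0,"rz": 0},{"x": 0,"y": 0,"z": -1,"rx": 0,"ry": 0,"rz": 0},{"x": 0,"y": 0,"z": -3,"rx": 0,"ry": 0,"rz": 0},{"x": 0,"y": 0,"z": -6,"rx": 0,"ry": 0,"rz": 0},{"x": 0,"y": 0,"z": -10,"rx": 0,"ry": 0,"rz": 0},{"x": 0,"y": 0,"z": -15,"rx": 0,"ry": 0,"rz": 0},{"x": 0,"y": 0,"z": -20,"rx": 0,"ry": 0,"rz": 0},{"x": 0,"y": 0,"z": -20,"rx": 0,"ry": 0,"rz": 0},{"x": 0,"y": 0,"z": -20,"rx": 0,"ry": 0,"rz": 0},{"x": 0,"y": 0,"z": -15,"rx": 0,"ry": 0,"rz": 0}])

```text
time_s: 7.75
ee_pos: [469.7, -180.8, 140.2]
ee_rot: [179.9, -0.1, 18.0]
force: [1.0, -0.4, -2.3]
gripper_width: 29.9
gripper_force: 30.0
```

```bash
cat > e.py <<'E'
from h import *
from scipy.spatial.transform import Rotation as Ro
f=cam('top'); save(f,'t2.png')
im=f['img'].astype(int); v,u=np.mgrid[:480,:640]
sat=(im[...,0]-im[...,2]>18)&(u>230)&(u<275)&(v>205)&(v<232)
n,l,st,c=cv2.connectedComponentsWithStats(sat.astype(np.uint8)); k=1+st[1:,4].argmax()
q=np.argwhere(l==k)[:,::-1].astype(np.float32); r=cv2.minAreaRect(q); print(r,st[k])
print('label',onplane(f,r[0],64.5))
cor=onplane(f,cv2.boxPoints(r),64.5); print(cor.round(1).tolist())
for m in landmark_of('top','label')[:1]+[]: print(m['p'],onplane(f,m['point'],64.5))
print(state()['gripper_force'],state()['force'],state()['ee_pos'])
E
python3 e.py; python3 -c "
import cv2
a=cv2.imread('pics/t2.png');cv2.imwrite('pics/c2.png',cv2.resize(a[180:310,180:440],None,fx=3,fy=3))"
```

```text
((252.62161254882812, 219.729736328125), (16.439897537231445, 31.564605712890625), 80.53767395019531) [236 210  34  21 246]
label [[589.21656448  94.01329578  64.5       ]]
[[599.5, 123.5, 64.5], [607.5, 69.1, 64.5], [579.0, 64.7, 64.5], [571.0, 118.9, 64.5]]
0.67 [[587.94616437  98.06452089  64.5       ]]
29.999119341373444 [ 0.46298384 -0.11519374 -1.89583955] [ 470.76715693 -181.213965    140.78634394]
```

View pics/c2.png

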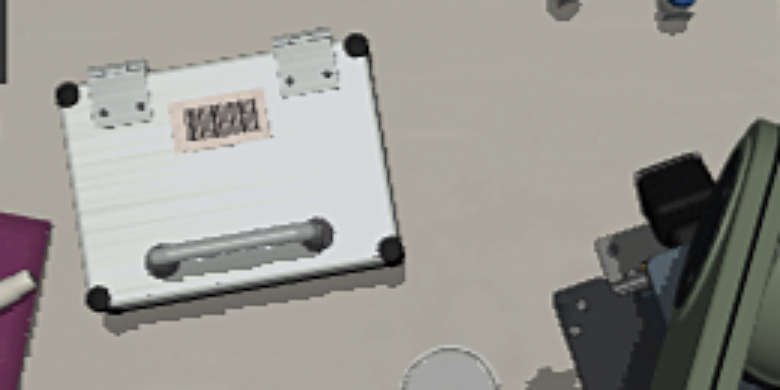

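The reader is held and the label lies at (589.2, 94.0, 64), case yaw 8.5° (crop (220,118)). I carry the reader there and tilt it 25° nose down, so it aims 20° off the label's normal.

Request:
move_arm(plan=[{"x": 4,"y": -9,"z": -5,"rx": 0,"ry": 0,"rz": 0},{"x": 9,"y": -20,"z": -8,"rx": 0,"ry": 0,"rz": 0},{"x": 12,"y": -28,"z": -8,"rx": 0,"ry": 0,"rz": 0},{"x": 12,"y": -30,"z": -8,"rx": 0,"ry": 0,"rz": 0},{"x": 13,"y": -30,"z": -8,"rx": 0,"ry": 0,"rz": 0},{"x": 13,"y": -30,"z": -8,"rx": 0,"ry": 0,"rz": 0},{"x": 13,"y": -30,"z": -6,"rx": 0,"ry": 0,"rz": 0},{"x": 10,"y": -25,"z": -5,"rx": 0,"ry": 0,"rz": 0},{"x": 7,"y": -15,"z": 0,"rx": 0,"ry": 0,"rz": 0},{"x": 3,"y": -7,"z": 0,"rx": 0,"ry": 0,"rz": 0}])

```text
time_s: 8.85
ee_pos: [490.4, 64.1, 193.3]
ee_rot: [-180.0, 0.1, 18.2]
force: [-1.0, -0.1, -1.8]
gripper_width: 30.2
gripper_force: 30.0
```

Request:
move_arm(plan=[{"x": 0,"y": 0,"z": 0,"rx": 0,"ry": -0.024,"rz": 0},{"x": 0,"y": 0,"z": 0,"rx": 0,"ry": -0.05,"rz": 0},{"x": 0,"y": 0,"z": 0,"rx": 0,"ry": -0.06,"rz": 0},{"x": 0,"y": 0,"z": 0,"rx": 0,"ry": -0.06,"rz": 0},{"x": 0,"y": 0,"z": 0,"rx": 0,"ry": -0.06,"rz": 0},{"x": 0,"y": 0,"z": 0,"rx": 0,"ry": -0.06,"rz": 0},{"x": 0,"y": 0,"z": 0,"rx": 0,"ry": -0.06,"rz": 0},{"x": 0,"y": 0,"z": 0,"rx": 0,"ry": -0.04,"rz": 0},{"x": 0,"y": 0,"z": 0,"rx": 0,"ry": -0.022,"rz": 0},{"x": 0,"y": 0,"z": 0,"rx": 0,"ry": 0,"rz": 0}])

```text
time_s: 9.85
ee_pos: [491.5, 61.6, 193.0]
ee_rot: [180.0, 25.1, 18.0]
force: [-0.5, 0.3, -1.9]
gripper_width: 29.8
gripper_force: 30.0
```

```bash
cat > g.py <<'E'
from h import *
from scipy.spatial.transform import Rotation as Ro
s=state(); R=Ro.from_euler('xyz',s['ee_rot'],degrees=True).as_matrix(); p=s['ee_pos']; print(p,s['ee_rot'],s['time_s'],s['qpos'].round(1))
Rr=R@np.diag([1,-1,-1.]); w=p+Rr@np.array([78.4,0,-6.6]); a=Rr@np.array([.7071,0,-.7071])
k=(w[2]-64)/-a[2]; hit=w+k*a; print('window',w,'dist',k,'hit',hit); e=np.array([589.2,94,64])-hit; print('err',e,'tool',R.T@e)
for c in ['scene']:
    f=cam(c); save(f,'s3.png')
    m=masks_of(c,'reader'); 
    for q in landmark_of(c,'reader_window'): print(c,q['p'],q['point'],'pred',cv2.projectPoints(w,np.array(f['rvec'],float),f['t'],f['K'],f['d'])[0].ravel())
E
python3 g.py;  python3 -c "
import cv2
a=cv2.imread('pics/s3.png');cv2.imwrite('pics/c3.png',cv2.resize(a[130:330,180:440],None,fx=2.9,fy=2.9))"
```

```text
[491.46503832  61.63795402 193.04956743] [179.99846697  25.07861367  17.99082667] 9.85 [ 8.5 25.7 85.8 -4.  93.3 81.2]
window [556.34147496  82.70591742 153.84103664] dist 95.56011919459229 hit [587.30998221  92.76081313  64.        ]
err [1.89001779 1.23918687 0.        ] tool [ 1.97480051 -0.5948135  -0.92418137]
scene 0.61 [269.9, 189.0] pred [267.06752466 185.25513267]
```

View pics/c3.png

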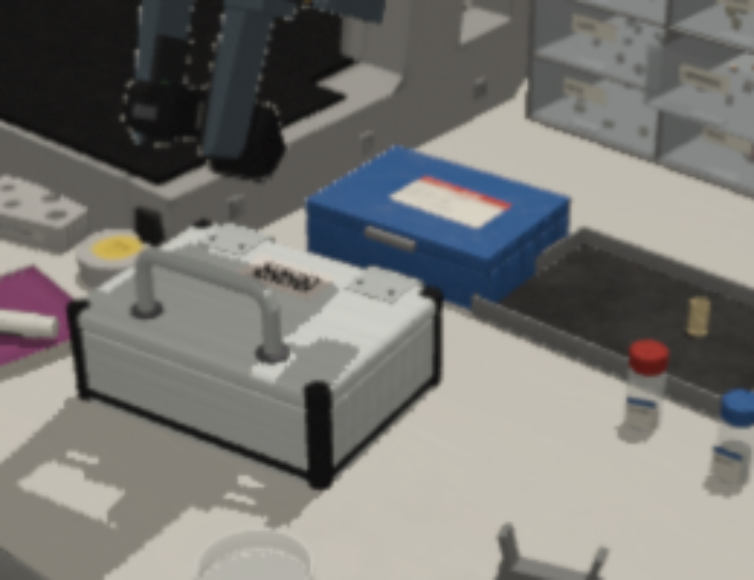

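The reader is held over the lid, its head at crop (240,155), pointing down at the label at (285,275). The estimated hit is within 2 mm at 96 mm. I make a small correction, then hold still.

Request:
move_arm(plan=[{"x": -1,"y": -0.5,"z": -4,"rx": 0,"ry": 0,"rz": 0},{"x": 0,"y": 0,"z": 0,"rx": 0,"ry": 0,"rz": 0},{"x": 0,"y": 0,"z": 0,"rx": 0,"ry": 0,"rz": 0},{"x": 0,"y": 0,"z": 0,"rx": 0,"ry": 0,"rz": 0},{"x": 0,"y": 0,"z": 0,"rx": 0,"ry": 0,"rz": 0},{"x": 0,"y": 0,"z": 0,"rx": 0,"ry": 0,"rz": 0},{"x": 0,"y": 0,"z": 0,"rx": 0,"ry": 0,"rz": 0},{"x": 0,"y": 0,"z": 0,"rx": 0,"ry": 0,"rz": 0},{"x": 0,"y": 0,"z": 0,"rx": 0,"ry": 0,"rz": 0},{"x": 0,"y": 0,"z": 0,"rx": 0,"ry": 0,"rz": 0}])

```text
time_s: 11.0
ee_pos: [491.7, 62.9, 198.0]
ee_rot: [180.0, 25.0, 18.0]
force: [-0.5, 0.5, -2.0]
gripper_width: 29.9
gripper_force: 30.0
```

Request:
move_arm(plan=[{"x": 0,"y": 0,"z": 0,"rx": 0,"ry": 0,"rz": 0},{"x": 0,"y": 0,"z": 0,"rx": 0,"ry": 0,"rz": 0},{"x": 0,"y": 0,"z": 0,"rx": 0,"ry": 0,"rz": 0},{"x": 0,"y": 0,"z": 0,"rx": 0,"ry": 0,"rz": 0},{"x": 0,"y": 0,"z": 0,"rx": 0,"ry": 0,"rz": 0},{"x": 0,"y": 0,"z": 0,"rx": 0,"ry": 0,"rz": 0},{"x": 0,"y": 0,"z": 0,"rx": 0,"ry": 0,"rz": 0},{"x": 0,"y": 0,"z": 0,"rx": 0,"ry": 0,"rz": 0}])

```text
time_s: 11.8
ee_pos: [491.7, 62.8, 198.0]
ee_rot: [180.0, 25.0, 18.0]
force: [-0.1, -1.1, -2.6]
gripper_width: 29.7
gripper_force: 30.0
```

```bash
python3 g.py
```

```text
[491.7344999   62.84646831 197.9921907 ] [179.99204834  24.97955668  18.03407712] 11.8 [ 8.6 25.5 85.4 -4.  93.8 81.2]
window [556.6596029   83.98364941 158.90164739] dist 101.00631661363977 hit [589.54358524  94.67950576  64.        ]
err [-0.34358524 -0.67950576  0.        ] tool [-0.48683071  0.53972389  0.22687636]
scene 0.87 [265.3, 184.2] pred [266.49487835 182.14603064]
```

Aim held for over 1.8 s at 101 mm, hit within 1 mm. Now I take it back.

Request:
move_arm(plan=[{"x": 0,"y": 0,"z": 0,"rx": 0,"ry": 0.022,"rz": 0},{"x": 0,"y": 0,"z": 0,"rx": 0,"ry": 0.04,"rz": 0},{"x": 0,"y": 0,"z": 0,"rx": 0,"ry": 0.06,"rz": 0},{"x": 0,"y": 0,"z": 0,"rx": 0,"ry": 0.06,"rz": 0},{"x": 0,"y": 0,"z": 0,"rx": 0,"ry": 0.06,"rz": 0},{"x": 0,"y": 0,"z": 0,"rx": 0,"ry": 0.06,"rz": 0},{"x": 0,"y": 0,"z": 0,"rx": 0,"ry": 0.06,"rz": 0},{"x": 0,"y": 0,"z": 0,"rx": 0,"ry": 0.05,"rz": 0},{"x": 0,"y": 0,"z": 0,"rx": 0,"ry": 0.024,"rz": 0}])

```text
time_s: 12.85
ee_pos: [490.6, 62.6, 198.4]
ee_rot: [180.0, -0.1, 18.0]
force: [0.2, -0.2, -1.2]
gripper_width: 29.5
gripper_force: 30.0
```

Request:
move_arm(plan=[{"x": -4,"y": 9,"z": 0,"rx": 0,"ry": 0,"rz": 0},{"x": -9,"y": 20,"z": 0,"rx": 0,"ry": 0,"rz": 0},{"x": -12,"y": 28,"z": 4,"rx": 0,"ry": 0,"rz": 0},{"x": -13,"y": 30,"z": 8,"rx": 0,"ry": 0,"rz": 0},{"x": -13,"y": 30,"z": 10,"rx": 0,"ry": 0,"rz": 0},{"x": -13,"y": 30,"z": 10,"rx": 0,"ry": 0,"rz": 0},{"x": -13,"y": 30,"z": 10,"rx": 0,"ry": 0,"rz": 0},{"x": -10,"y": 25,"z": 8,"rx": 0,"ry": 0,"rz": 0},{"x": -7,"y": 15,"z": 6,"rx": 0,"ry": 0,"rz": 0},{"x": -3,"y": 7.5,"z": 4,"rx": 0,"ry": 0,"rz": 0}])

```text
time_s: 13.85
ee_pos: [468.7, -182.6, 137.3]
ee_rot: [-180.0, 0.1, 17.9]
force: [-0.7, 0.4, -2.0]
gripper_width: 30.0
gripper_force: 30.0
```

Request:
move_arm(plan=[{"x": 0,"y": 0,"z": 10,"rx": 0,"ry": 0,"rz": 0},{"x": 0,"y": 0,"z": 20,"rx": 0,"ry": 0,"rz": 0},{"x": 0,"y": 0,"z": 20,"rx": 0,"ry": 0,"rz": 0},{"x": 0,"y": 0,"z": 15,"rx": 0,"ry": 0,"rz": 0},{"x": 0,"y": 0,"z": 10,"rx": 0,"ry": 0,"rz": 0},{"x": 0,"y": 0,"z": 5,"rx": 0,"ry": 0,"rz": 0},{"x": 0,"y": 0,"z": 0,"rx": 0,"ry": 0,"rz": 0},{"x": 0,"y": 0,"z": 0,"rx": 0,"ry": 0,"rz": 0}])

```text
time_s: 14.65
ee_pos: [469.6, -180.7, 58.5]
ee_rot: [180.0, -0.1, 18.1]
force: [-0.2, 0.3, -0.9]
gripper_width: 29.8
gripper_force: 30.0
```

```bash
python3 -c "
from h import *
s=state(); print(s['ee_pos'],s['ee_rot'],s['time_s'],s['force'])
f=cam('wrist'); save(f,'w4.png')
m=masks_of('wrist','reader')[0]
P=cloud(f,m['pixels']); P=P[(P[:,2]>75)]; print(m['box'],cv2.minAreaRect(P[:,:2].astype(np.float32)))
"
```

```text
[ 469.56488274 -180.66376405   58.49453794] [ 1.79953406e+02 -5.14495200e-02  1.80560651e+01] 14.65 [-0.15993675  0.34037777 -0.8929937 ]
[316.4, 257.3, 93.6, 282.8] ((486.3304138183594, -175.8725128173828), (118.8548583984375, 38.02812957763672), 18.011796951293945)
```

View pics/w4.png

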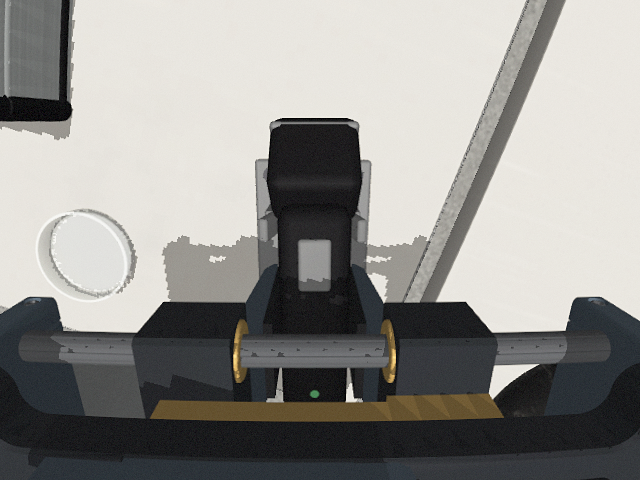

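The reader is above the rest, centred at column 315 and level, unmoved in the grip. I lower it and open the fingers.

Request:
move_arm(plan=[{"x": 0,"y": 0,"z": 8,"rx": 0,"ry": 0,"rz": 0},{"x": 0,"y": 0,"z": 8,"rx": 0,"ry": 0,"rz": 0},{"x": 0,"y": 0,"z": 6,"rx": 0,"ry": 0,"rz": 0},{"x": 0,"y": 0,"z": 4,"rx": 0,"ry": 0,"rz": 0},{"x": 0,"y": 0,"z": 2,"rx": 0,"ry": 0,"rz": 0},{"x": 0,"y": 0,"z": 1.5,"rx": 0,"ry": 0,"rz": 0},{"x": 0,"y": 0,"z": 0,"rx": 0,"ry": 0,"rz": 0},{"x": 0,"y": 0,"z": 0,"rx": 0,"ry": 0,"rz": 0}])

```text
time_s: 15.55
ee_pos: [469.2, -180.8, 28.7]
ee_rot: [180.0, -0.0, 18.0]
force: [-0.7, 0.5, -2.7]
gripper_width: 29.7
gripper_force: 30.0
```

Request:
move_arm(plan=[{"x": 0,"y": 0,"z": 0,"rx": 0,"ry": 0,"rz": 0},{"x": 0,"y": 0,"z": 0,"rx": 0,"ry": 0,"rz": 0},{"x": 0,"y": 0,"z": 0,"rx": 0,"ry": 0,"rz": 0},{"x": 0,"y": 0,"z": 0,"rx": 0,"ry": 0,"rz": 0},{"x": 0,"y": 0,"z": 0,"rx": 0,"ry": 0,"rz": 0},{"x": 0,"y": 0,"z": 0,"rx": 0,"ry": 0,"rz": 0},{"x": 0,"y": 0,"z": 0,"rx": 0,"ry": 0,"rz": 0},{"x": 0,"y": 0,"z": 0,"rx": 0,"ry": 0,"rz": 0}], grip=0.8)

```text
time_s: 16.35
ee_pos: [469.0, -180.7, 28.5]
ee_rot: [180.0, 0.0, 18.0]
force: [0.3, 0.2, -0.1]
gripper_width: 73.1
gripper_force: 0.0
```

Request:
move_arm(plan=[{"x": 0,"y": 0,"z": -5,"rx": 0,"ry": 0,"rz": 0},{"x": 0,"y": 0,"z": -10,"rx": 0,"ry": 0,"rz": 0},{"x": 0,"y": 0,"z": -20,"rx": 0,"ry": 0,"rz": 0},{"x": 0,"y": 0,"z": -25,"rx": 0,"ry": 0,"rz": 0},{"x": 0,"y": 0,"z": -25,"rx": 0,"ry": 0,"rz": 0},{"x": 0,"y": 0,"z": -22,"rx": 0,"ry": 0,"rz": -0.1},{"x": 0,"y": 0,"z": -20,"rx": 0,"ry": 0,"rz": -0.14},{"x": 0,"y": 0,"z": -18,"rx": 0,"ry": 0,"rz": -0.14},{"x": 0,"y": 0,"z": -15,"rx": 0,"ry": 0,"rz": -0.14},{"x": 0,"y": 0,"z": -10,"rx": 0,"ry": 0,"rz": -0.14}])

```text
time_s: 17.35
ee_pos: [469.4, -180.8, 200.8]
ee_rot: [179.8, -0.0, 56.2]
force: [-0.6, 0.3, -0.2]
gripper_width: 73.1
gripper_force: 0.0
```

```bash
cat > r.py <<'E'
from h import *
f=cam('top')
m=masks_of('top','reader')
if m:
    P=cloud(f,m[0]['pixels']); P=P[(P[:,2]>52)&(P[:,2]<75)]; print(m[0]['p'],cv2.minAreaRect(P[:,:2].astype(np.float32)),np.median(P[:,2]),len(P))
s=state(); print(s['ee_pos'],s['ee_rot'],s['time_s'],s['qpos'].round(1))
E
python3 r.py
```

```text
0.73 ((666.2133178710938, -177.4224395751953), (19.442934036254883, 19.820425033569336), 86.01005554199219) 53.79039021773029 71
[ 469.87793804 -181.01989991  200.82393006] [ 1.79745077e+02 -4.94572645e-02  5.58356022e+01] 17.45 [-22.4  12.3 100.1  -0.   67.4  11.8]
```

Request:
move_arm(plan=[{"x": 0,"y": 0,"z": 0,"rx": 0,"ry": 0,"rz": -0.14},{"x": 0,"y": 0,"z": 0,"rx": 0,"ry": 0,"rz": -0.14},{"x": 0,"y": 0,"z": 0,"rx": 0,"ry": 0,"rz": -0.14},{"x": 0,"y": 0,"z": 0,"rx": 0,"ry": 0,"rz": -0.14},{"x": 0,"y": 0,"z": 0,"rx": 0,"ry": 0,"rz": -0.14},{"x": 10,"y": 3,"z": 0,"rx": 0,"ry": 0,"rz": -0.045},{"x": 20,"y": 7,"z": 0,"rx": 0,"ry": 0,"rz": 0},{"x": 28,"y": 9,"z": 0,"rx": 0,"ry": 0,"rz": 0},{"x": 30,"y": 10,"z": 0,"rx": 0,"ry": 0,"rz": 0},{"x": 30,"y": 10,"z": 0,"rx": 0,"ry": 0,"rz": 0}])

```text
time_s: 18.45
ee_pos: [490.3, -56.5, 198.3]
ee_rot: [-180.0, -0.0, 98.3]
force: [0.3, -0.8, 0.1]
gripper_width: 72.9
gripper_force: 0.0
```

Request:
move_arm(plan=[{"x": 30,"y": 10,"z": 0,"rx": 0,"ry": 0,"rz": 0},{"x": 30,"y": 10,"z": 2,"rx": 0,"ry": 0,"rz": 0},{"x": 28,"y": 9,"z": 6,"rx": 0,"ry": 0,"rz": 0},{"x": 24,"y": 8,"z": 10,"rx": 0,"ry": 0,"rz": 0},{"x": 16,"y": 6,"z": 14,"rx": 0,"ry": 0,"rz": 0},{"x": 8,"y": 2.5,"z": 10,"rx": 0,"ry": 0,"rz": 0},{"x": 0,"y": 0,"z": 6,"rx": 0,"ry": 0,"rz": 0},{"x": 0,"y": 0,"z": 0,"rx": 0,"ry": 0,"rz": 0},{"x": 0,"y": 0,"z": 0,"rx": 0,"ry": 0,"rz": 0}])

```text
time_s: 19.35
ee_pos: [515.3, 82.3, 150.7]
ee_rot: [180.0, 0.0, 98.4]
force: [0.3, -0.4, 0.5]
gripper_width: 72.9
gripper_force: 0.0
```

```bash
cat > k.py <<'E'
from h import *
s=state(); print(s['ee_pos'],s['ee_rot'],s['time_s'],s['force'],s['qpos'].round(1))
f=cam('wrist'); save(f,'w5.png')
for n,h in [('lid_handle',104)]:
    for q in landmark_of('wrist',n)[:2]: print(n,q['p'],q['point'],onplane(f,q['point'],h))
for q in masks_of('wrist','lid_handle')[:1]:
    P=cloud(f,q['pixels']); L=P[(P[:,2]>60)&(P[:,2]<70)]; print('lid',cv2.minAreaRect(L[:,:2].astype(np.float32)))
    H=P[(P[:,2]>95)&(P[:,2]<118)]
    if len(H)>20: print('bar',H[:,2].max(),cv2.minAreaRect(H[:,:2].astype(np.float32)),len(H))
E
python3 k.py
```

```text
[515.33447056  82.30194898 150.71584559] [1.79990528e+02 1.87412445e-02 9.84486249e+01] 19.35 [ 0.26350773 -0.44364767  0.5452451 ] [  7.8  16.4 102.1  -0.   61.4  -0.6]
lid ((561.0607299804688, 97.1329116821289), (141.1063690185547, 167.0006866455078), 8.64708423614502)
bar 110.44588397988142 ((514.6897583007812, 83.32766723632812), (9.950193405151367, 94.84044647216797), 8.7109375) 2311
```

View pics/w5.png

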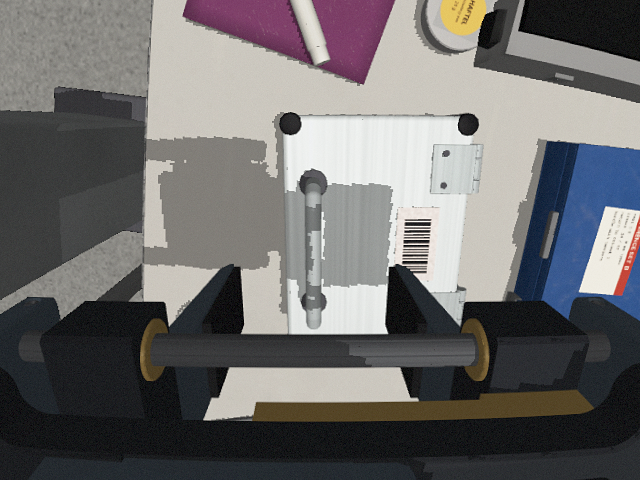

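The bar runs vertically in the picture at column 315, centred between the fingers, at (514.7, 83.3) with yaw 8.6°. I go down over it and check on the reader at the same time.

Request:
move_arm(plan=[{"x": 1,"y": -0.5,"z": 10,"rx": 0,"ry": 0,"rz": 0},{"x": 0,"y": 0,"z": 15,"rx": 0,"ry": 0,"rz": 0},{"x": 0,"y": 0,"z": 15,"rx": 0,"ry": 0,"rz": 0},{"x": 0,"y": 0,"z": 13,"rx": 0,"ry": 0,"rz": 0},{"x": 0,"y": 0,"z": 8,"rx": 0,"ry": 0,"rz": 0},{"x": 0,"y": 0,"z": 4.5,"rx": 0,"ry": 0,"rz": 0},{"x": 0,"y": 0,"z": 0,"rx": 0,"ry": 0,"rz": 0},{"x": 0,"y": 0,"z": 0,"rx": 0,"ry": 0,"rz": 0}], grip=0.3, squeeze=5)

```text
time_s: 20.3
ee_pos: [515.0, 83.9, 85.4]
ee_rot: [180.0, 0.0, 98.5]
force: [0.5, 1.1, 0.2]
gripper_width: 27.6
gripper_force: 0.0
```

```bash
python3 r.py
```

```text
0.88 ((482.15643310546875, -176.4409637451172), (121.48171997070312, 36.782283782958984), 20.16251564025879) 58.96936822538839 1134
[515.15705723  83.97886276  85.55247705] [1.79922895e+02 4.53866338e-03 9.85372055e+01] 20.4 [  8.   20.4 107.1  -0.   52.4  -0.5]
```

Request:
move_arm(plan=[{"x": 0,"y": 0,"z": 0,"rx": 0,"ry": 0,"rz": 0},{"x": 0,"y": 0,"z": 0,"rx": 0,"ry": 0,"rz": 0},{"x": 0,"y": 0,"z": 0,"rx": 0,"ry": 0,"rz": 0},{"x": 0,"y": 0,"z": 0,"rx": 0,"ry": 0,"rz": 0},{"x": 0,"y": 0,"z": 0,"rx": 0,"ry": 0,"rz": 0},{"x": 0,"y": 0,"z": 0,"rx": 0,"ry": 0,"rz": 0},{"x": 0,"y": 0,"z": 0,"rx": 0,"ry": 0,"rz": 0},{"x": 0,"y": 0,"z": 0,"rx": 0,"ry": 0,"rz": 0}], grip=0, squeeze=5)

```text
time_s: 21.2
ee_pos: [514.4, 83.9, 85.2]
ee_rot: [-180.0, 0.0, 98.5]
force: [-3.3, -0.4, 4.8]
gripper_width: 10.0
gripper_force: 5.0
```

Request:
move_arm(plan=[{"x": 0,"y": -0.4,"z": -0.5,"rx": 0,"ry": 0,"rz": 0},{"x": 0,"y": 0,"z": 0,"rx": 0,"ry": 0,"rz": 0},{"x": 0,"y": 0,"z": 0,"rx": 0,"ry": 0,"rz": 0}])

```text
time_s: 21.5
ee_pos: [514.4, 83.9, 85.2]
ee_rot: [180.0, 0.0, 98.5]
force: [-1.7, 0.3, -0.1]
gripper_width: 9.7
gripper_force: 5.0
```

```bash
python3 -c "
from h import *
s=state(); print(s['force'],s['ee_pos'],s['torque'],s['gripper_force'])
import numpy as np
h=np.array([514.6,84,104]);print(h)
th=np.linspace(0,np.pi/2,7)
"
```

```text
[-1.67357954  0.29729156 -0.14394279] [514.39979464  83.86072407  85.21665958] [ 0.01736472 -0.00540469  0.00688714] 5.000025182962418
[514.6  84.  104. ]
```

```bash
python3 -c "
import numpy as np
n=50; t=np.arange(n+1)/n
v=np.minimum(1,np.minimum((np.arange(n)+.7)/5,(n-np.arange(n)-.3)/8)); th=np.r_[0,np.cumsum(v)]/v.sum()*np.pi/2
X=-115*np.cos(th)+45.5*np.sin(th);Z=115*np.sin(th)+45.5*np.cos(th)
Xr=X.round(1);Zr=Z.round(1)
for k in range(5): print(np.degrees(th[10*k+10]).round(1),X[10*k+10].round(1),Z[10*k+10].round(1),[(a,b) for a,b in zip(np.diff(Xr)[10*k:10*k+10].round(1).tolist(),(-np.diff(Zr))[10*k:10*k+10].round(1).tolist())])
"
```

```text
15.8 -98.3 75.1 [(0.2, -0.6), (0.6, -1.4), (0.9, -2.2), (1.4, -2.9), (1.8, -3.8), (2.1, -3.9), (2.2, -3.8), (2.4, -3.7), (2.5, -3.7), (2.6, -3.6)]
36.3 -65.8 104.7 [(2.8, -3.4), (2.8, -3.4), (3.0, -3.3), (3.1, -3.1), (3.2, -3.1), (3.4, -2.9), (3.4, -2.8), (3.5, -2.7), (3.6, -2.5), (3.7, -2.4)]
56.8 -24.9 121.1 [(3.8, -2.3), (3.9, -2.2), (3.9, -2.0), (4.0, -1.8), (4.1, -1.8), (4.2, -1.5), (4.1, -1.5), (4.3, -1.2), (4.3, -1.2), (4.3, -0.9)]
77.3 19.1 122.2 [(4.3, -0.9), (4.4, -0.6), (4.4, -0.5), (4.4, -0.4), (4.4, -0.1), (4.5, -0.1), (4.4, 0.2), (4.4, 0.3), (4.4, 0.4), (4.4, 0.6)]
90.0 45.5 115.0 [(4.3, 0.8), (4.4, 0.9), (4.1, 1.0), (3.6, 1.0), (3.0, 1.0), (2.4, 0.8), (2.0, 0.7), (1.4, 0.5), (0.8, 0.4), (0.4, 0.1)]
```

Request:
move_arm(plan=[{"x": 0,"y": -0.2,"z": -0.6,"rx": 0,"ry": 0,"rz": 0},{"x": 0,"y": 0.6,"z": -1.4,"rx": 0,"ry": 0,"rz": 0},{"x": 0,"y": 0.9,"z": -2.2,"rx": 0,"ry": 0,"rz": 0},{"x": 0,"y": 1.4,"z": -2.9,"rx": 0,"ry": 0,"rz": 0},{"x": 0,"y": 1.8,"z": -3.8,"rx": 0,"ry": 0,"rz": 0},{"x": 0,"y": 2.1,"z": -3.9,"rx": 0,"ry": 0,"rz": 0},{"x": 0,"y": 2.2,"z": -3.8,"rx": 0,"ry": 0,"rz": 0},{"x": 0,"y": 2.4,"z": -3.7,"rx": 0,"ry": 0,"rz": 0},{"x": 0,"y": 2.5,"z": -3.7,"rx": 0,"ry": 0,"rz": 0},{"x": 0,"y": 2.6,"z": -3.6,"rx": 0,"ry": 0,"rz": 0}], squeeze=8)

```text
time_s: 22.5
ee_pos: [530.3, 86.3, 115.3]
ee_rot: [-180.0, 0.0, 98.5]
force: [2.8, 0.6, -4.3]
gripper_width: 9.5
gripper_force: 8.0
```

Request:
move_arm(plan=[{"x": 0,"y": 3.0,"z": -3.2,"rx": 0,"ry": 0,"rz": 0},{"x": 0,"y": 3.0,"z": -3.2,"rx": 0,"ry": 0,"rz": 0},{"x": 0,"y": 3.1,"z": -3.3,"rx": 0,"ry": 0,"rz": 0},{"x": 0,"y": 3.1,"z": -3.1,"rx": 0,"ry": 0,"rz": 0},{"x": 0,"y": 3.2,"z": -3.1,"rx": 0,"ry": 0,"rz": 0},{"x": 0,"y": 3.4,"z": -2.9,"rx": 0,"ry": 0,"rz": 0},{"x": 0,"y": 3.4,"z": -2.8,"rx": 0,"ry": 0,"rz": 0},{"x": 0,"y": 3.5,"z": -2.7,"rx": 0,"ry": 0,"rz": 0},{"x": 0,"y": 3.6,"z": -2.5,"rx": 0,"ry": 0,"rz": 0},{"x": 0,"y": 3.7,"z": -2.4,"rx": 0,"ry": 0,"rz": 0}])

```text
time_s: 23.5
ee_pos: [561.6, 91.0, 145.5]
ee_rot: [-179.8, 0.0, 98.5]
force: [-6.2, -0.2, 5.4]
gripper_width: 10.0
gripper_force: 8.0
```

Request:
move_arm(plan=[{"x": 0,"y": 0,"z": 0,"rx": 0,"ry": 0,"rz": 0},{"x": 0,"y": 0,"z": 0,"rx": 0,"ry": 0,"rz": 0}])

```text
time_s: 23.7
ee_pos: [562.0, 91.1, 145.6]
ee_rot: [-179.9, 0.0, 98.5]
force: [-6.7, -1.0, 6.4]
gripper_width: 9.6
gripper_force: 8.0
```

```bash
python3 -c "
from h import *
s=state(); print(s['force'],s['ee_pos'],s['gripper_force'],s['time_s'])
f=cam('top'); save(f,'t6.png')
for n in ['case','case_lid']:
    for m in masks_of('top',n)[:1]: print(n,m['p'],m['box'])
for q in landmark_of('top','lid_hinge')[:1]: print(q['p'],onplane(f,q['point'],58.5))
for q in landmark_of('top','case')[:1]: print(q['p'],onplane(f,q['point'],0))
s=state(); print(s['force'],s['ee_pos'],s['gripper_force'],s['time_s'])
"
```

```text
[-6.73147684 -0.98684201  6.3714992 ] [561.99888928  91.06356113 145.63800562] 8.00178810954094 23.7
case 0.66 [254.6, 238.1, 118.0, 98.4]
case_lid 0.65 [254.6, 230.6, 113.6, 79.3]
0.65 [[555.15840924  90.01319952   0.        ]]
[-6.83567719 -0.54485937  6.32899543] [561.95032874  91.09025717 145.60055254] 8.001787886023521 23.95
```

Request:
move_arm(plan=[{"x": 0,"y": -0.5,"z": -0.7,"rx": 0,"ry": 0,"rz": 0},{"x": 0,"y": 0,"z": 0,"rx": 0,"ry": 0,"rz": 0},{"x": 0,"y": 0,"z": 0,"rx": 0,"ry": 0,"rz": 0}])

```text
time_s: 24.25
ee_pos: [561.9, 91.1, 145.6]
ee_rot: [-179.9, -0.0, 98.5]
force: [-5.5, -0.6, 5.3]
gripper_width: 9.6
gripper_force: 8.0
```

Request:
move_arm(plan=[{"x": 0,"y": -0.5,"z": -0.8,"rx": 0,"ry": 0,"rz": 0},{"x": 0,"y": -0.5,"z": -0.8,"rx": 0,"ry": 0,"rz": 0},{"x": 0,"y": 0,"z": 0,"rx": 0,"ry": 0,"rz": 0},{"x": 0,"y": 0,"z": 0,"rx": 0,"ry": 0,"rz": 0}])

```text
time_s: 24.65
ee_pos: [562.2, 91.1, 145.9]
ee_rot: [180.0, -0.0, 98.5]
force: [3.0, 0.7, -5.9]
gripper_width: 9.9
gripper_force: 8.0
```

```bash
python3 -c "
import numpy as np
n=40
v=np.minimum(1,np.minimum((np.arange(n)+.7)/4,(n-np.arange(n)-.3)/8)); th=np.radians(35.2)+np.r_[0,np.cumsum(v)]/v.sum()*np.radians(54.8)
X=-115*np.cos(th)+45.5*np.sin(th);Z=115*np.sin(th)+45.5*np.cos(th)
X=X.round(1);Z=Z.round(1)
for k in range(4): print(np.degrees(th[10*k+10]).round(1),X[10*k+10],Z[10*k+10],[(a,b) for a,b in zip(np.diff(X)[10*k:10*k+10].round(1).tolist(),(-np.diff(Z))[10*k:10*k+10].round(1).tolist())])
"
```

```text
48.3 -42.6 116.1 [(0.5, -0.3), (1.2, -0.8), (2.0, -1.2), (2.7, -1.6), (3.0, -1.7), (3.1, -1.6), (3.1, -1.5), (3.1, -1.4), (3.2, -1.3), (3.2, -1.2)]
64.2 -9.1 123.3 [(3.2, -1.1), (3.3, -1.1), (3.3, -0.9), (3.3, -0.9), (3.4, -0.8), (3.4, -0.7), (3.4, -0.6), (3.4, -0.4), (3.4, -0.4), (3.4, -0.3)]
80.1 25.1 121.1 [(3.4, -0.2), (3.5, -0.2), (3.4, -0.0), (3.4, 0.1), (3.5, 0.2), (3.4, 0.3), (3.4, 0.3), (3.4, 0.5), (3.4, 0.5), (3.4, 0.7)]
90.0 45.5 115.0 [(3.4, 0.7), (3.3, 0.9), (3.2, 0.9), (2.7, 0.8), (2.4, 0.8), (1.9, 0.7), (1.5, 0.5), (1.0, 0.4), (0.7, 0.3), (0.3, 0.1)]
```

Request:
move_arm(plan=[{"x": 0,"y": 0.9,"z": 0.2,"rx": 0,"ry": 0,"rz": 0},{"x": 0,"y": 1.2,"z": -0.7,"rx": 0,"ry": 0,"rz": 0},{"x": 0,"y": 2.0,"z": -1.2,"rx": 0,"ry": 0,"rz": 0},{"x": 0,"y": 2.7,"z": -1.6,"rx": 0,"ry": 0,"rz": 0},{"x": 0,"y": 3.0,"z": -1.7,"rx": 0,"ry": 0,"rz": 0},{"x": 0,"y": 3.1,"z": -1.6,"rx": 0,"ry": 0,"rz": 0},{"x": 0,"y": 3.1,"z": -1.5,"rx": 0,"ry": 0,"rz": 0},{"x": 0,"y": 3.1,"z": -1.4,"rx": 0,"ry": 0,"rz": 0},{"x": 0,"y": 3.2,"z": -1.3,"rx": 0,"ry": 0,"rz": 0},{"x": 0,"y": 3.2,"z": -1.2,"rx": 0,"ry": 0,"rz": 0}])

```text
time_s: 25.65
ee_pos: [586.9, 94.8, 159.2]
ee_rot: [180.0, -0.0, 98.5]
force: [-2.4, 1.6, 2.3]
gripper_width: 9.5
gripper_force: 8.0
```

Request:
move_arm(plan=[{"x": 0,"y": 3.2,"z": -1.4,"rx": 0,"ry": 0,"rz": 0},{"x": 0,"y": 3.3,"z": -1.2,"rx": 0,"ry": 0,"rz": 0},{"x": 0,"y": 3.3,"z": -0.9,"rx": 0,"ry": 0,"rz": 0},{"x": 0,"y": 3.3,"z": -0.9,"rx": 0,"ry": 0,"rz": 0},{"x": 0,"y": 3.4,"z": -0.8,"rx": 0,"ry": 0,"rz": 0},{"x": 0,"y": 3.4,"z": -0.7,"rx": 0,"ry": 0,"rz": 0},{"x": 0,"y": 3.4,"z": -0.6,"rx": 0,"ry": 0,"rz": 0},{"x": 0,"y": 3.4,"z": -0.4,"rx": 0,"ry": 0,"rz": 0},{"x": 0,"y": 3.4,"z": -0.4,"rx": 0,"ry": 0,"rz": 0},{"x": 0,"y": 3.4,"z": -0.3,"rx": 0,"ry": 0,"rz": 0}])

```text
time_s: 26.65
ee_pos: [620.3, 99.6, 166.1]
ee_rot: [180.0, 0.0, 98.5]
force: [-1.9, 0.6, 1.0]
gripper_width: 9.6
gripper_force: 8.0
```

Request:
move_arm(plan=[{"x": 0,"y": 3.4,"z": -0.2,"rx": 0,"ry": 0,"rz": 0},{"x": 0,"y": 3.5,"z": -0.2,"rx": 0,"ry": 0,"rz": 0},{"x": 0,"y": 3.4,"z": 0,"rx": 0,"ry": 0,"rz": 0},{"x": 0,"y": 3.4,"z": 0.1,"rx": 0,"ry": 0,"rz": 0},{"x": 0,"y": 3.5,"z": 0.2,"rx": 0,"ry": 0,"rz": 0},{"x": 0,"y": 3.4,"z": 0.3,"rx": 0,"ry": 0,"rz": 0},{"x": 0,"y": 3.4,"z": 0.3,"rx": 0,"ry": 0,"rz": 0},{"x": 0,"y": 3.4,"z": 0.5,"rx": 0,"ry": 0,"rz": 0},{"x": 0,"y": 3.4,"z": 0.5,"rx": 0,"ry": 0,"rz": 0},{"x": 0,"y": 3.4,"z": 0.7,"rx": 0,"ry": 0,"rz": 0}])

```text
time_s: 27.65
ee_pos: [654.1, 104.7, 163.9]
ee_rot: [180.0, 0.0, 98.5]
force: [-0.7, -0.6, 0.6]
gripper_width: 10.0
gripper_force: 8.0
```

Request:
move_arm(plan=[{"x": 0,"y": 3.4,"z": 0.7,"rx": 0,"ry": 0,"rz": 0},{"x": 0,"y": 3.3,"z": 0.9,"rx": 0,"ry": 0,"rz": 0},{"x": 0,"y": 3.2,"z": 0.9,"rx": 0,"ry": 0,"rz": 0},{"x": 0,"y": 2.7,"z": 0.8,"rx": 0,"ry": 0,"rz": 0},{"x": 0,"y": 2.4,"z": 0.8,"rx": 0,"ry": 0,"rz": 0},{"x": 0,"y": 1.9,"z": 0.7,"rx": 0,"ry": 0,"rz": 0},{"x": 0,"y": 1.5,"z": 0.5,"rx": 0,"ry": 0,"rz": 0},{"x": 0,"y": 1.0,"z": 0.4,"rx": 0,"ry": 0,"rz": 0},{"x": 0,"y": 0.7,"z": 0.3,"rx": 0,"ry": 0,"rz": 0},{"x": 0,"y": 0.3,"z": 0.1,"rx": 0,"ry": 0,"rz": 0}])

```text
time_s: 28.65
ee_pos: [673.9, 107.7, 157.9]
ee_rot: [-180.0, 0.0, 98.5]
force: [-0.1, -1.7, 0.3]
gripper_width: 9.9
gripper_force: 8.0
```

Request:
move_arm(plan=[{"x": 0,"y": 0,"z": 0,"rx": 0,"ry": 0,"rz": 0},{"x": 0,"y": 0,"z": 0,"rx": 0,"ry": 0,"rz": 0},{"x": 0,"y": 0,"z": 0,"rx": 0,"ry": 0,"rz": 0}])

```text
time_s: 28.95
ee_pos: [673.8, 107.7, 157.9]
ee_rot: [-180.0, 0.0, 98.5]
force: [0.0, -1.3, -0.4]
gripper_width: 9.6
gripper_force: 8.0
```

```bash
cat > l.py <<'E'
from h import *
s=state(); print(s['force'],s['ee_pos'],s['ee_rot'],s['gripper_force'],s['time_s'])
c=np.cos(np.radians(8.6)); sn=np.sin(np.radians(8.6))
for n in ['scene','top']:
    f=cam(n); save(f,n+'7.png')
    for m in masks_of(n,'case_lid')[:1]:
        P=cloud(f,m['pixels']); x=(P[:,0]-559.4)*c+(P[:,1]-90)*sn; y=-(P[:,0]-559.4)*sn+(P[:,1]-90)*c
        print(n,m['p'],m['box'],len(P))
        k=(P[:,2]>80)&(P[:,2]<185)&(x>30)&(x<90)
        if k.sum()>50:
            x,y,z=x[k],y[k],P[k,2]
            for _ in range(4):
                A=np.c_[z,y,np.ones(len(z))]; q=np.linalg.lstsq(A,x,rcond=None)[0]; r=x-A@q; g=abs(r)<max(2,1.5*np.median(abs(r))); x,y,z=x[g],y[g],z[g]
            print('inner face: dx/dz',q[0],'yaw slope',q[1],'x@100',q@[100,0,1],len(z),'lid angle',np.pi/2+np.arctan(q[0]))
    for q in landmark_of(n,'lid_hinge')[:1]: print('hinge',q['p'],onplane(f,q['point'],58.5))
    for q in landmark_of(n,'case')[:1]: print('case',q['p'],onplane(f,q['point'],0))
E
python3 l.py;  python3 -c "
import cv2
a=cv2.imread('pics/scene7.png');cv2.imwrite('pics/c7.png',cv2.resize(a[130:390,180:470],None,fx=2.3,fy=2.3))"
```

```text
[ 0.02713567 -1.34149719 -0.39581588] [673.83859767 107.73835796 157.87911784] [-1.79997697e+02  1.17924841e-02  9.85381048e+01] 8.000095635652542 28.95
scene 0.39 [272.1, 217.6, 133.5, 162.5] 13724
inner face: dx/dz 0.0045048252583365055 yaw slope -0.007082739928998549 x@100 58.16783062801426 3990 lid angle 1.5753011215807877
case 0.78 [[545.48438688  82.08145073   0.        ]]
top 0.76 [253.2, 175.9, 89.6, 49.4] 1206
inner face: dx/dz 0.009266950425229903 yaw slope -0.009096814436826084 x@100 60.76006014757265 365 lid angle 1.5800630119631056
hinge 0.76 [[622.7659286   99.12911519  58.5       ]]
case 0.85 [[556.84807635  91.47218627   0.        ]]
```

View pics/c7.png

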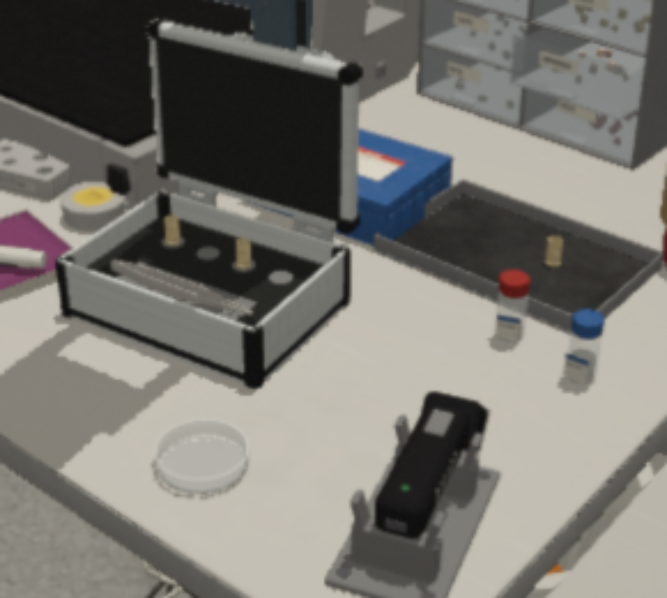

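The lid stands upright (measured 1.575–1.58 rad) with almost no force on the tool. The reader is seated in its rest (crop (435,460)), and the dish and vials have not moved.

```bash
python3 -c "
from workcell import *
print(job_done())"
```

```text
the job is handed in; nothing more can be done
None
```

The job is handed in at about 29 s: I held the reader on the label from about 101 mm for nearly two seconds and put it back in its rest, and the lid stands upright (about 1.58 rad), still held by its handle with almost no force on the tool; during the swing the hinge pulled on the tool with up to about 9 N, and a rough camera check put the case within a few mm of its start.

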